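# Ready the drain-valve ball for pouring

### The arm

A 6-joint arm with a two-finger parallel gripper is mounted at the origin on the work surface. World frame = base frame: x ahead of the robot, y to its left, z up, the work surface at z = 0. Lengths are in m, angles in rad, forces in N, time in s.
With the tool pointing down it reaches from about 0.325 to 0.85 m from the base axis. Payload 15.5 kg.
Tool frame: the origin (TCP) lies at the very end of the fingers, on their centre line; the grasp point (between the pads) lies 19 mm behind it (r.grip_point_offset is the distance from the TCP to the grasp point, in m); y points along the fingers, x is the direction in which the jaws open and shut, and the axes are right-handed (so a half turn about y gives the same grasp; the last joint's range is limited). The gripper opens to 91 mm and grips with 3 to 60 N. Pads are 32 mm wide; open, the fingers measure 118 mm over their backs; the gripper's body (76 mm by 178 mm) begins 60 mm behind the grasp point.
Start: joints at [1.016, 0.494, 1.345, -0, 1.302, -0.096], TCP at [0.277, 0.56, 0.178] pointing down, gripper open.
Joint ranges: [-2.91, 2.91], [-0.82, 2.16], [0.22, 2.67], [-1.22, 4.37], [0.12, 2.79], [-3.08, 3.08]. Speed limits (rad/s): [1.89, 1.89, 2.57, 3.01, 3.01, 3.01].

### API

Orientations are given as a unit quaternion [x, y, z, w].
In Python, from rig import monitor, viewer, job_done, nets, r gives the robot as it stands.
- The arm moves only by the tool arm_command, never from a script. Its argument "increments" is a list of rows, each a list of 6 numbers: the shift along the tool's x, y, z in mm, then the turn, a rotation vector about the tool's x, y, z in rad. In form: [[x, y, z, ax, ay, az], ...]. A call has 1 to 20 rows; each row is the pose to reach, as a shift and turn from the pose measured when the call began, along the tool's axes at that moment; what a row does not reach only later rows make up. A row lasts 1/10 s, in which the tool goes at most 50 mm and 8.59 degrees, less where a joint would pass 70% of its speed; a pose out of reach is approached as far as the arm can. A call with a gripper value outside its range is refused whole. "hand" is the closure in counts, from 0 (fully open) to 255 (shut), set as the call begins (left out, the last holds). The fingers move at their own pace and stop on an object; the grip force is fixed at half the most. Time passes only in rows, so rows that repeat a pose let the fingers close. It gives the time, the measured TCP pose, the force and the opening at its end, in the units of the state.
- monitor.observe(): the state, without advancing time (a new reading comes with each control period).
- viewer.read_camera(name): name is "side" or "top"; returns the picture (480x640x3 uint8, red, green, blue); there is no depth.
- viewer.get_calibration(name): a dict with "camera_matrix" (3x3 intrinsics, pixels), "distortion" ([k1, k2, p1, p2, k3] as OpenCV has them; the pictures are not rectified), "origin" and "attitude" of the camera in the world. Camera axes: x right, y up, looking along -z (the intrinsics and any distortion apply to the point x, -y, -z); pixel columns grow to the right and rows downward; lengths in m; the calibration is good to about 2 mm. A picture is of the moment at which its call begins. get_calibration takes no time and is no camera call.
- job_done(): hands the job in, once; it reports no verdict.
Trained networks look in the newest picture that a camera, given by its name, has taken for a name from the list of things; names that differ only in an ending like _2 or _b are one class to them, and where a whole thing is asked for, a point or a joint stands for the part that bears it (a point fixed in the world has none). Each returns a list of dicts, best first, with "conf" (0 to 1); they miss things now and then, are a little off and sometimes report something else, mostly with a low value. They report only what shows in the picture. A call takes as long as a camera call.
- nets.boxes_of(label, camera): "position" ([column, row] as shares, 0 to 1, of the picture: columns of its width, rows of its height, amid what is visible of it).
- nets.silhouettes(label, camera): "region" (480x640 bool, what is visible of it) and "position" ([column, row] as shares, 0 to 1, of the picture: columns of its width, rows of its height, amid what is visible of it).
The state is a dict: "time": time; "qpos": joint angles; "joint_velocities": joint speeds; "joint_torque": joint torques, N m; "position": TCP position; "orientation": TCP orientation; "ft_force": force on the tool from outside, world axes, zero at the start; "wrist_torque": the same for the moment, N m; "opening": finger opening in m.
Only numpy, scipy, OpenCV 4.12 (cv2) and the standard library are available. Lean on these libraries where they do the work, as an engineer would, in place of code of your own. Each camera call takes 0.05 s, during which the arm holds its last target. There are 200 camera calls.

### The job

The black ball of the dishwasher's drain valve has been rinsed and lies in its steel dish on the round mat. First swing the tap's spout aside, well clear of the mat; then lift the dish by its arched handle and turn it about a quarter turn, so that its pouring lip points at the middle of the grey valve housing and stands higher than the housing's rim, keeping the dish over its mat and level and never letting the ball roll out to the rim. Finish while still holding the dish there, level and still, with the ball at its centre, touching nothing else, and leave the housing, glasses and bottle where they stand.

Things in the scene. Friction and masses are not known exactly. Their poses are not given: they have to be found in the camera images.
- mat_centre (a point): Centre of the top of a fixed round black rubber mat, 210 mm across and 6 mm thick, lying on the steel table.
- dish_centre (a point): Centre of the inner floor of the loose round stainless dish (150 mm across, rim 24 mm high, about 350 g without the ball), 6 mm above the dish's underside (12 mm above the table at the start). The inside is a shallow cone sloping up 7 degrees from the centre to the rim, so a ball stays at the centre while the dish is level and gently moved. Axes: z up out of the dish, x towards the pouring lip, y along the handle bar. At the start the lip points roughly towards the robot.
- dish_handle (a point): Middle of the straight horizontal top bar of the dish's arched handle: 14 mm square section, 160 mm long along the dish's y, right above the dish's centre, its middle 98 mm above the dish's underside (92 mm above dish_centre). 60 mm and more of free height between bar and ball. Same axes as dish_centre; grasp it across x, at its middle. Rigidly part of the dish.
- dish_lip (a point): Outer end of the dish's pouring lip, a flat tongue 34 mm wide that sticks out at the rim: 104 mm from the dish's centre along its +x, 19 mm above its underside. The rim is open there.
- ball_center (a point): Centre of the loose black ball, 30 mm across, 60 g, at rest in the middle of the dish at the start.
- housing_mouth (a point): Centre of the open mouth of the grey plastic valve housing, an upright cup 68 mm across and 85 mm tall on a 90 mm round foot flange, with a short flanged side pipe reaching 64 mm from its axis; loose, 500 g. This point is at rim height, 85 mm above the table. It stands about 220 mm from the mat's centre, to the left or right of the mat as the robot sees it.
- tap_axis (a point): Point on the vertical swivel axis of the fixed steel pillar tap (40 mm thick, 267 mm tall) that stands beyond the mat, at the height of the spout pipe, 205 mm above the table.
- spout_stem (a point): Grip point on the upright black round stem (18 mm across) above the end of the spout, 38 mm above the pipe's centre line, 210 mm from the swivel axis; the stem's top is at 265 mm above the table, the pipe's upper side at 215 mm, the nozzle's lower end at 170 mm. The horizontal pipe is 20 mm thick and at the start runs over the mat, above the dish's handle.
- spout (a joint): Swivel angle of the spout in rad about the vertical, anticlockwise seen from above positive, about 0 when it points straight over the mat; swings freely to -1.5 or +1.5, stiff enough to stay where it is left (about 1 N at the stem moves it slowly).
- dish: The whole loose dish with lip and handle. Origin: centre of its underside; same axes as dish_centre.
- ball: The black ball (turns as it rolls).
- mat: The fixed mat. Origin: centre of its underside.
- housing: The loose valve housing. Origin: centre of its underside; its side pipe points along its x.
- tap: The fixed pillar tap with its spout. Origin: centre of its foot, on the table.
- tumbler: Open drinking glass, 72 mm across the rim, 95 mm tall, loose; stands on the other side of the mat from the valve housing (which side varies). Bystander. Origin: centre of its underside, on the table.
- bottle: Full green glass bottle, 64 mm across, 200 mm tall, loose, some 430 mm to the left (+y) of the robot's middle line. Bystander. Origin: centre of its underside.
- beer_glass: Tall open glass, 72 mm across the rim, 150 mm tall, loose, some 430 mm to the right (-y) of the robot's middle line. Bystander. Origin: centre of its underside.

How it is judged:
On the way, in this order (a step that is already met when the one before it is completed fails the run):
1. the spout is swung aside, its stem more than 140 mm from the mat's centre, with the dish still standing on the mat (horizontal distance between spout_stem and mat_centre above 0.14 m and height (world z) of dish_centre below 0.02 m), for 0.2 s.
2. the dish is lifted off the mat in the fingers, with the ball in it (horizontal distance between spout_stem and mat_centre above 0.14 m and height (world z) of dish_centre above 0.04 m and contact force between the fingers and dish above 1 N and distance between ball_center and dish_centre below 0.045 m), for 0.2 s.
At the end, for the whole second after the job is handed in: Dish held in the fingers alone, level within 5 degrees, still, within 60 mm of the mat's centre line; lip above the housing's rim (85 mm) and pointing within 40 mm of its mouth's centre; ball within 15 mm of the dish's centre; spout stem over 140 mm from the mat's centre (horizontal distance between spout_stem and mat_centre above 0.14 m and height (world z) of dish_lip above 0.085 m and horizontal distance between dish_centre and mat_centre below 0.06 m and angle between dish_centre's own z axis and vertical below 0.09 rad and x of housing_mouth in the frame of dish_centre above 0.1 m and y of housing_mouth in the frame of dish_centre between -0.04 and 0.04 m and horizontal distance between ball_center and dish_centre below 0.015 m and z of ball_center in the frame of dish_centre between 0.005 and 0.03 m and contact force between the fingers and dish above 1 N and contact force between each of mat, housing, tap and dish below 0.1 N and contact force between each of the arm, the fingers and ball below 0.1 N and linear speed of dish below 0.03 m/s and linear speed of ball below 0.05 m/s); the arm keeps its last pose, push and grip.
It fails at once if the ball rolls out to the rim (more than 48 mm from the dish's centre) (distance between ball_center and dish_centre above 0.05 m).
It fails at once if the housing is shifted by more than 30 mm (distance of housing_mouth from where it was at the start of the episode above 0.03 m).
It fails at once if a glass or the bottle is shifted by more than 30 mm (distance of any of tumbler, bottle, beer_glass from where it was at the start of the episode above 0.03 m).
It also fails if it takes over 64 s, if anything falls off the work surface, if the arm or the gripper's body presses on something with over 40 N, if the wrist force passes 120 N, or if a joint passes its speed limit or range.

## Working session

There is one attempt and no reset: what is moved stays moved. The work goes in short steps, Python scripts to look and compute and a tool call to move; the robot and the scene stay as the last step left them, time stands still between calls to the robot, and variables do not carry over. Pictures are saved under pics/ and viewed, about 8 in all and at most 12, crops included, and the job is handed in when it is done.

Besides the shell and the picture viewer there is one more tool, called after "Emit:" by a JSON object that holds its "op" and its "data", one argument or row to a line. arm_command: Moves the arm, as the interface text tells. Its arguments: {"type":"object","properties":{"increments":{"type":"array","items":{"type":"array","items":{"type":"number"}}},"hand":{"type":"number"}},"required":["increments"]}

```bash
mkdir -p pics; ls; cat > h.py <<'E'
import numpy as np, cv2
from scipy.spatial.transform import Rotation as R
from rig import monitor, viewer, job_done, nets, r
def cal(n):
    c=viewer.get_calibration(n); a=np.array(c["attitude"],float)
    M=a if a.shape==(3,3) else R.from_quat(a).as_matrix()
    return np.array(c["camera_matrix"]),np.array(c["distortion"],float),np.array(c["origin"]),M
def ray(n,px):
    K,D,o,M=cal(n); u=cv2.undistortPoints(np.array([[px]],float),K,D)[0,0]
    return o,M@np.array([u[0],-u[1],-1.])
def at_z(n,px,z):
    o,d=ray(n,px); return o+d*(z-o[2])/d[2]
def proj(n,P):
    K,D,o,M=cal(n); p=(np.atleast_2d(P)-o)@M; p=p*[1,-1,-1]
    return cv2.projectPoints(p,np.zeros(3),np.zeros(3),K,D)[0][:,0]
def tri(a,pa,b,pb):
    A=0;B=0
    for n,p in((a,pa),(b,pb)):
        o,d=ray(n,p); d=d/np.linalg.norm(d); Q=np.eye(3)-np.outer(d,d); A=A+Q;B=B+Q@o
    return np.linalg.solve(A,B)
def snap(n,f):
    im=viewer.read_camera(n); cv2.imwrite(f"pics/{f}.png",im[:,:,::-1]); return im
E
python3 - <<'E'
from h import *
np.set_printoptions(precision=3,suppress=True)
s=monitor.observe(); print(s)
snap("top","t0");snap("side","s0")
print(viewer.get_calibration("top"),viewer.get_calibration("side"),r.grip_point_offset)
for n in("top","side"):
  for l in("mat_centre","dish_centre","dish_handle","dish_lip","ball_center","housing_mouth","tap_axis","spout_stem","tumbler"):
    print(n,l,[(np.round(np.array(d["position"])*[640,480],1),round(d["conf"],2)) for d in nets.boxes_of(l,n)[:2]])
E
```

```text
pics
{'time': 0.0, 'qpos': array([ 1.016,  0.494,  1.346, -0.   ,  1.303, -0.095]), 'joint_velocities': array([-0.001,  0.   ,  0.   ,  0.   , -0.002,  0.   ]), 'joint_torque': array([ -0.001, -87.884, -38.184,   0.071,   0.054,  -0.   ]), 'position': array([0.277, 0.56 , 0.178]), 'orientation': array([ 0.601,  0.373, -0.373, -0.601]), 'ft_force': array([-0.573,  0.135, -0.127]), 'wrist_torque': array([ 0.051, -0.013, -0.025]), 'opening': 0.09110805059168685}
{'camera_matrix': array([[597.15 ,   0.   , 303.702],
       [  0.   , 597.15 , 235.723],
       [  0.   ,   0.   ,   1.   ]]), 'distortion': array([-0.151,  0.   ,  0.   ,  0.   ,  0.   ]), 'origin': array([ 0.46 , -0.002,  1.677]), 'attitude': array([-0.026,  0.022,  0.707, -0.706])} {'camera_matrix': array([[464.976,   0.   , 313.457],
       [  0.   , 464.976, 244.183],
       [  0.   ,   0.   ,   1.   ]]), 'distortion': array([-0.041,  0.   ,  0.   ,  0.   ,  0.   ]), 'origin': array([ 0.008, -0.631,  0.78 ]), 'attitude': array([ 0.432, -0.151, -0.312,  0.832])} 0.0188
top mat_centre [(array([333. , 262.7]), 0.76), (array([
[... 313 characters left out ...]
]), 0.94), (array([333.4, 260.2]), 0.18)]
top tap_axis [(array([313., 177.]), 0.78), (array([334. , 261.3]), 0.24)]
top spout_stem [(array([308.6, 195.9]), 0.78)]
top tumbler [(array([397.8, 248.2]), 0.86), (array([236.9, 260.9]), 0.36)]
side mat_centre [(array([327. , 333.9]), 0.55)]
side dish_centre [(array([314.2, 305.5]), 0.98)]
side dish_handle [(array([316.2, 304.5]), 0.83)]
side dish_lip [(array([313. , 309.3]), 0.57)]
side ball_center [(array([324.5, 303.3]), 0.41)]
side housing_mouth [(array([254. , 267.5]), 0.55)]
side tap_axis [(array([380.2, 229.1]), 0.8), (array([396.8, 353.4]), 0.71)]
side spout_stem []
side tumbler [(array([384.8, 228. ]), 0.75), (array([396.1, 353.7]), 0.68)]
```

```bash
python3 - <<'E'
import cv2,numpy as np
t=cv2.imread("pics/t0.png")[130:330,180:450]; s=cv2.imread("pics/s0.png")[150:390,200:440]
cv2.imwrite("pics/t0c.png",cv2.resize(t,None,fx=2.9,fy=2.9,interpolation=cv2.INTER_CUBIC))
cv2.imwrite("pics/s0c.png",cv2.resize(s,None,fx=2.5,fy=2.5,interpolation=cv2.INTER_CUBIC))
E
```

```text
(no output)
```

View pics/t0c.png

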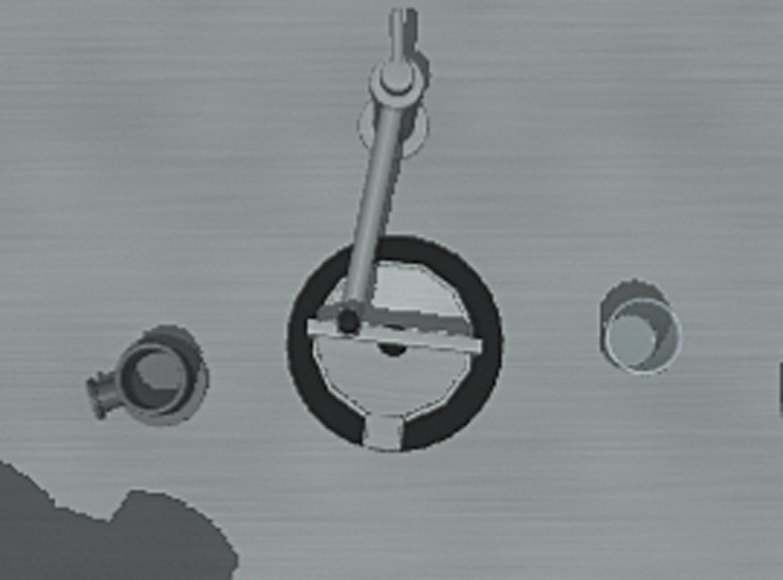

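View pics/s0c.png

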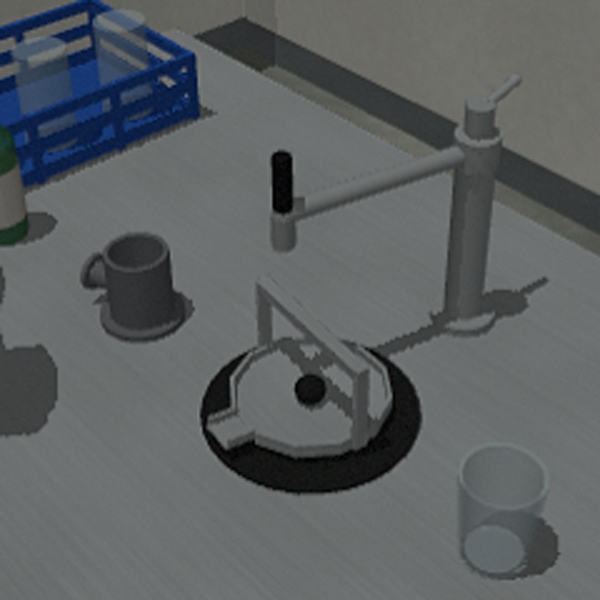

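The top view shows: mat centre around crop (395,343), handle bar from (309,327) to (481,346), lip end (382,450), stem top (348,320), pillar top (398,75), housing mouth (154,379), tumbler (643,338). The side view confirms this: the stem is at (282,155–210), and the housing is on the +y side.

```bash
python3 - <<'E'
from h import *
np.set_printoptions(precision=4,suppress=True)
T=lambda x,y:(180+(x+.5)/2.9-.5,130+(y+.5)/2.9-.5); S=lambda x,y:(200+(x+.5)/2.5-.5,150+(y+.5)/2.5-.5)
pts=dict(mat=((395,343),.006),h1=((309,327),.111),h2=((481,346),.111),lip=((382,450),.026),ball=((393,340),.03),stem=((348,320),.265),pillar=((398,75),.267),hous=((154,379),.085),tumb=((643,338),.095))
P={k:at_z("top",T(*p),z) for k,(p,z) in pts.items()}
for k,v in P.items(): print(k,v)
side=dict(mat=(311,416),stem=(282,155),hous=(138,250),tumb=(503,470),ball=(311,389),h1=(264,280),h2=(362,370))
for k,p in side.items(): print("tri",k,tri("top",T(*pts[k][0]),"side",S(*p)), at_z("side",S(*p),pts[k][1]))
d=P['h1']-P['h2'];print("bar yaw of y axis deg",np.degrees(np.arctan2(d[1],d[0])),np.linalg.norm(d), "mid",(P['h1']+P['h2'])/2)
m=(P['h1']+P['h2'])/2; l=P['lip']-m; print("lip yaw",np.degrees(np.arctan2(l[1],l[0])),np.hypot(*l[:2]))
g=P['hous']-P['mat']; print("hous dir",np.degrees(np.arctan2(g[1],g[0])),np.hypot(*g[:2]), "stem-pillar",np.hypot(*(P['stem']-P['pillar'])[:2]))
s=monitor.observe(); print(R.from_quat(s["orientation"]).as_matrix())
E
```

```text
mat [ 0.5408 -0.0257  0.006 ]
h1 [0.5504 0.0537 0.111 ]
h2 [ 0.5328 -0.1021  0.111 ]
lip [ 0.4379 -0.0127  0.026 ]
ball [ 0.5425 -0.0234  0.03  ]
stem [0.5472 0.0164 0.265 ]
pillar [ 0.7498 -0.0252  0.267 ]
hous [0.5041 0.1977 0.085 ]
tumb [ 0.5405 -0.2521  0.095 ]
tri mat [ 0.5416 -0.026  -0.008 ] [ 0.5323 -0.0369  0.006 ]
tri stem [0.5476 0.0161 0.2634] [0.5463 0.0139 0.265 ]
tri hous [0.5048 0.1971 0.0861] [0.5062 0.1978 0.085 ]
tri tumb [ 0.5412 -0.2525  0.0984] [ 0.545  -0.2514  0.095 ]
tri ball [ 0.5432 -0.0239  0.0247] [ 0.5399 -0.0285  0.03  ]
tri h1 [0.5517 0.0531 0.1061] [0.5487 0.0474 0.111 ]
tri h2 [ 0.533  -0.1023  0.1078] [ 0.5306 -0.1049  0.111 ]
bar yaw of y axis deg 83.57419059413253 0.15675512211115006 mid [ 0.5416 -0.0242  0.111 ]
lip yaw 173.709789271371 0.10432494267006438
hous dir 99.32917670869426 0.22630973131837162 stem-pillar 0.20676893882828615
[[ 0.4438 -0.     -0.8961]
 [ 0.8961 -0.      0.4438]
 [-0.     -1.      0.    ]]
```

Emit:
{"op": "arm_command", "data": {
  "increments": [
    [0,-50,0,0,0,0],
    [0,-100,0,0,0,0],
    [0,-142,0,0,0,0],
    [-28,-142,-37,0,0,0],
    [-56,-142,-74,0,0,0],
    [-85,-142,-112,0,0,0],
    [-113,-142,-149,0,0,0],
    [-141,-142,-186,0,0,0],
    [-169,-142,-223,0,0,0],
    [-198,-142,-260,0,0,0],
    [-226,-142,-297,0,0,0],
    [-254,-142,-334,0,0,0],
    [-282,-142,-372,0,0,0],
    [-311,-142,-409,0,0,0],
    [-339,-142,-446,0,0,0],
    [-367,-142,-483,0,0,0],
    [-367,-142,-483,0,0,0],
    [-367,-142,-483,0,0,0]
  ],
  "hand": 115
}}

```text
time: 2.8
position: [0.5474, 0.016, 0.32]
orientation: [-0.601, -0.372, 0.372, 0.601]
ft_force: [-1.1, -0.4, 0.8]
opening: 0.0499
```

Emit:
{"op": "arm_command", "data": {
  "increments": [
    [0,30,0,0,0,0],
    [0,60,0,0,0,0],
    [0,80,0,0,0,0],
    [0,92,0,0,0,0],
    [0,92,0,0,0,0]
  ]
}}

```text
time: 3.3
position: [0.5464, 0.017, 0.2271]
orientation: [-0.6, -0.372, 0.373, 0.602]
ft_force: [-0.3, 0.4, 1.0]
opening: 0.0502
```

```bash
python3 - <<'E'
from h import *
im=snap("side","s1")[150:350,220:440,::-1]
cv2.imwrite("pics/s1c.png",cv2.resize(im,None,fx=3,fy=3))
s=monitor.observe();print(s["position"],s["ft_force"],s["qpos"])
# arc plan: positions in tool axes from here
Rm=R.from_quat(s["orientation"]).as_matrix();C=np.array([.7498,-.0252]);p0=s["position"][:2]
v=p0-C
for a in np.arange(0.1,1.15,.1):
    c,sn=np.cos(-a),np.sin(-a); p=C+[c*v[0]-sn*v[1],sn*v[0]+c*v[1]]
    d=Rm.T@np.r_[p-p0,0]; print(round(a,2),p.round(3),(d*1000).round())
E
```

```text
[0.54715108 0.01679489 0.22826612] [-0.58704986 -0.00235493  0.81685435] [-7.86121467e-02  3.37418132e-01  1.46565434e+00  2.94903973e-04
  1.33946432e+00 -1.18858274e+00]
0.1 [0.552 0.037] [20.  0.  4.]
0.2 [0.56  0.056] [41.  0.  6.]
0.3 [0.569 0.075] [62.  0.  7.]
0.4 [0.58  0.092] [82. -0.  5.]
0.5 [0.592 0.109] [102.  -0.   1.]
0.6 [0.606 0.124] [122.  -0.  -5.]
0.7 [0.622 0.137] [141.  -0. -13.]
0.8 [0.639 0.149] [160.  -0. -23.]
0.9 [0.657 0.16 ] [177.  -0. -35.]
1.0 [0.676 0.168] [193.  -0. -48.]
1.1 [0.695 0.174] [207.  -0. -63.]
```

View pics/s1c.png

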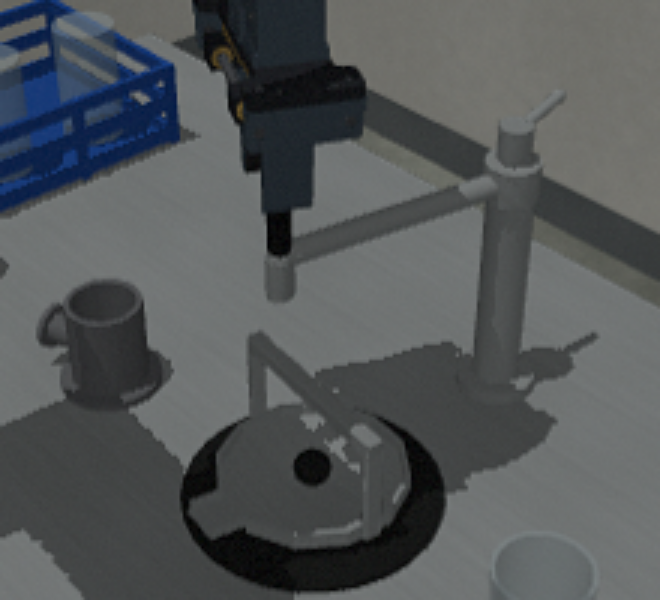

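The side picture shows the fingers straddling the stem, around (278,230) in the crop. Next I push along the arc.

Emit:
{"op": "arm_command", "data": {
  "increments": [
    [10,0,2,0,0.03,0],
    [20,0,4,0,0.06,0],
    [31,0,5,0,0.09,0],
    [41,0,6,0,0.12,0],
    [52,0,7,0,0.15,0],
    [62,0,7,0,0.18,0],
    [72,0,6,0,0.21,0],
    [82,0,5,0,0.24,0],
    [92,0,3,0,0.27,0],
    [102,0,1,0,0.3,0],
    [122,0,-5,0,0.35,0],
    [141,0,-13,0,0.4,0],
    [160,0,-23,0,0.45,0],
    [177,0,-35,0,0.5,0],
    [193,0,-48,0,0.55,0],
    [200,0,-55,0,0.58,0],
    [207,0,-63,0,0.6,0],
    [207,0,-63,0,0.6,0],
    [200,0,-58,0,0.6,0],
    [200,0,-58,0,0.6,0]
  ]
}}

```text
time: 5.35
position: [0.6868, 0.1697, 0.229]
orientation: [-0.684, -0.178, 0.179, 0.684]
ft_force: [0.3, 0.3, -0.2]
opening: 0.0495
```

```bash
python3 - <<'E'
from h import *
s=monitor.observe();print(s["position"],s["orientation"],s["ft_force"],s["qpos"])
print(R.from_quat(s["orientation"]).as_matrix().round(3))
E
```

```text
[0.68683858 0.16966331 0.22898111] [-0.68406169 -0.17823277  0.17873308  0.68435895] [ 0.28442404  0.25837856 -0.19171615] [ 1.57637911e-01  5.81195081e-01  1.04278292e+00  3.49973344e-04
  1.51835976e+00 -3.52726947e-01]
[[ 0.873 -0.001 -0.488]
 [ 0.488  0.     0.873]
 [-0.001 -1.     0.001]]
```

Emit:
{"op": "arm_command", "data": {
  "increments": [
    [0,-45,0,0,0,0],
    [0,-90,0,0,0,0],
    [0,-90,0,0,0,0]
  ]
}}

```text
time: 5.65
position: [0.6886, 0.1698, 0.3268]
orientation: [0.684, 0.182, -0.175, -0.684]
ft_force: [0.1, 0.3, -0.5]
opening: 0.0501
```

```bash
python3 - <<'E'
from h import *
im=snap("top","t2")[130:330,180:450,::-1]
cv2.imwrite("pics/t2c.png",cv2.resize(im,None,fx=2.9,fy=2.9,interpolation=cv2.INTER_CUBIC))
E
```

```text
(no output)
```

View pics/t2c.png

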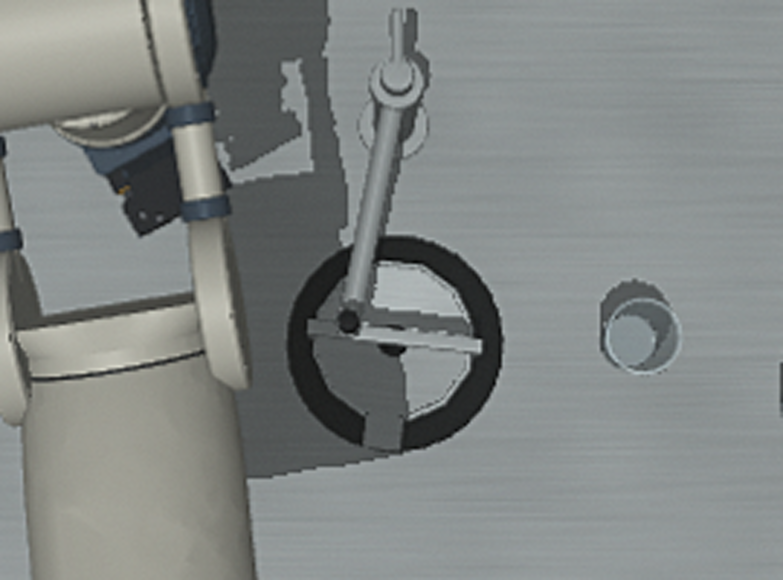

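The spout has not moved; it is still at crop (348,320). I need to find out why before trying again.

```bash
python3 - <<'E'
from h import *
s1=cv2.imread("pics/s1.png")
A=np.array([.5472,.0168])
for z in(.228,.265,.3): 
    for dx,dy in((0,0),(.4438*.025,.8961*.025),(-.4438*.025,-.8961*.025)):
        print(z,proj("side",[A[0]+dx,A[1]+dy,z]).round(1)); 
im=s1.copy()
P=[proj("side",[A[0]+k*.4438*.025,A[1]+k*.8961*.025,.228])[0] for k in(-1,0,1)]
im=im[150:270,250:350]; im=cv2.resize(im,None,fx=5,fy=5)
im=cv2.convertScaleAbs(im,alpha=2.2,beta=15)
for p in P: cv2.circle(im,tuple(int(v) for v in ((p-[250,150])*5+2)),3,(0,0,255),1)
cv2.imwrite("pics/s1d.png",im)
s=snap("side","s3")[150:350,200:440,::-1]
cv2.imwrite("pics/s3c.png",cv2.convertScaleAbs(cv2.resize(s,None,fx=3,fy=3),alpha=1.8,beta=10))
E
```

```text
0.228 [[312.3 225.6]]
0.228 [[309.5 219.6]]
0.228 [[315.1 231.8]]
0.265 [[311.9 211. ]]
0.265 [[309.1 205.2]]
0.265 [[314.9 217.1]]
0.3 [[311.6 196.6]]
0.3 [[308.7 191. ]]
0.3 [[314.6 202.5]]
```

View pics/s1d.png

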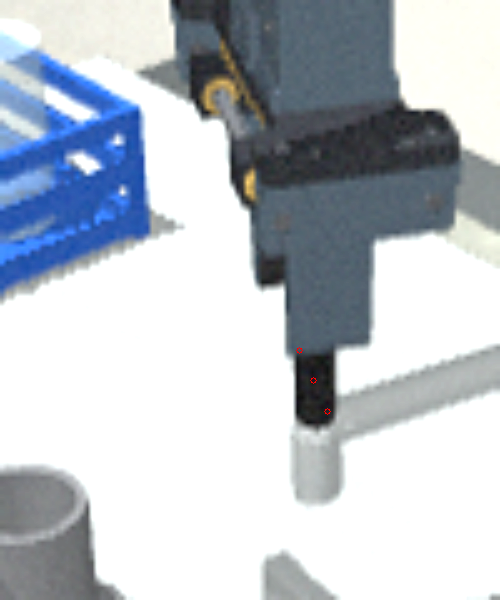

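View pics/s3c.png

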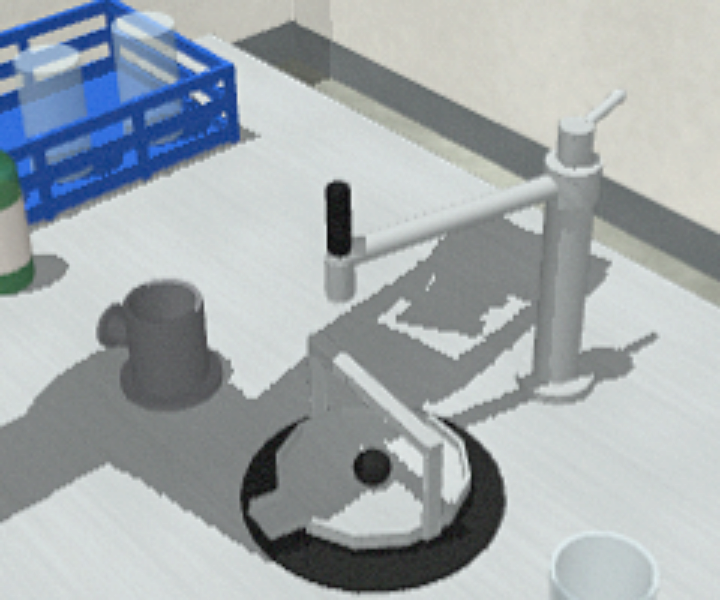

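The near fingertip ends about 30–40 mm higher than the reported TCP suggests, so it passed just over the stem. I'll go lower with the jaws astride the pipe. The pipe is 20 mm thick in a 50 mm opening, so this is safe either way.

Emit:
{"op": "arm_command", "data": {
  "increments": [
    [-28,0,-9,0,-0.12,0],
    [-57,0,-18,0,-0.24,0],
    [-85,0,-27,0,-0.36,0],
    [-114,0,-36,0,-0.48,0],
    [-142,0,-45,0,-0.6,0],
    [-171,0,-54,0,-0.7,0],
    [-199,0,-63,0,-0.79,0],
    [-199,0,-63,0,-0.79,0],
    [-199,0,-63,0,-0.79,0],
    [-199,25,-63,0,-0.79,0],
    [-199,50,-63,0,-0.79,0],
    [-199,70,-63,0,-0.79,0],
    [-199,85,-63,0,-0.79,0],
    [-199,95,-63,0,-0.79,0],
    [-199,105,-63,0,-0.79,0],
    [-199,112,-63,0,-0.79,0],
    [-199,118,-63,0,-0.79,0],
    [-199,122,-63,0,-0.79,0],
    [-199,122,-63,0,-0.79,0]
  ]
}}

```text
time: 7.65
position: [0.5442, 0.0174, 0.1981]
orientation: [0.563, 0.429, -0.427, -0.563]
ft_force: [0.2, 1.3, -0.0]
opening: 0.05
```

```bash
python3 - <<'E'
from h import *
s=monitor.observe();print(s["position"],s["ft_force"],s["qpos"])
Rm=R.from_quat(s["orientation"]).as_matrix();print(Rm.round(3))
im=snap("side","s4"); im=im[150:270,240:360,::-1]; im=cv2.convertScaleAbs(cv2.resize(im,None,fx=5,fy=5),alpha=2,beta=10)
p,x=s["position"],Rm[:,0]
for k in(-.039,-.025,0,.025):
    q=proj("side",p+k*x)[0]; cv2.circle(im,tuple(int(v) for v in ((q-[240,150])*5+2)),3,(0,0,255),1)
cv2.imwrite("pics/s4c.png",im)
E
```

```text
[0.54416682 0.01744816 0.1981135 ] [ 0.15346658  1.31682515 -0.02153361] [-7.82396992e-02  3.59528815e-01  1.51921703e+00  8.83707358e-04
  1.26134350e+00 -1.37897663e+00]
[[ 0.267  0.002 -0.964]
 [ 0.964  0.001  0.267]
 [ 0.001 -1.    -0.001]]
```

View pics/s4c.png

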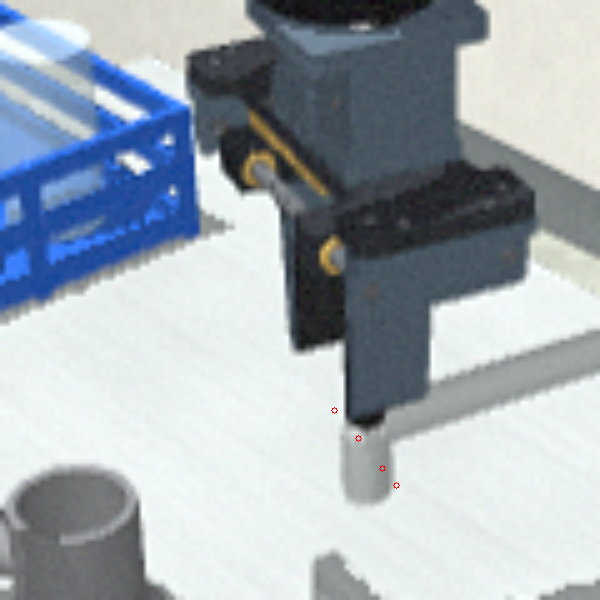

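The picture shows the real fingertips about 14 rows, or roughly 36 mm, above the reported TCP. The far tip is at (318,345) against a projected (334,410). The fingers now straddle the stem with about 30 mm of overlap, so I push again.

Emit:
{"op": "arm_command", "data": {
  "increments": [
    [10,0,0,0,0.04,0],
    [20,0,0,0,0.08,0],
    [30,0,-1,0,0.12,0],
    [41,0,-2,0,0.16,0],
    [51,0,-3,0,0.2,0],
    [62,0,-5,0,0.24,0],
    [72,0,-8,0,0.28,0],
    [81,0,-11,0,0.32,0],
    [91,0,-14,0,0.36,0],
    [100,0,-18,0,0.4,0],
    [110,0,-23,0,0.44,0],
    [119,0,-28,0,0.48,0],
    [136,0,-39,0,0.56,0],
    [153,0,-53,0,0.64,0],
    [167,0,-68,0,0.72,0],
    [180,0,-84,0,0.8,0],
    [191,0,-101,0,0.88,0],
    [191,0,-101,0,0.88,0],
    [186,0,-96,0,0.88,0],
    [186,0,-96,0,0.88,0]
  ]
}}

```text
time: 9.7
position: [0.6852, 0.1703, 0.1992]
orientation: [-0.691, -0.149, 0.147, 0.691]
ft_force: [-0.4, -0.7, -0.5]
opening: 0.0501
```

Emit:
{"op": "arm_command", "data": {
  "increments": [
    [0,-40,0,0,0,0],
    [0,-80,0,0,0,0],
    [0,-100,0,0,0,0],
    [0,-100,0,0,0,0]
  ],
  "hand": 40
}}

```text
time: 10.1
position: [0.6858, 0.1701, 0.3035]
orientation: [0.691, 0.151, -0.146, -0.691]
ft_force: [-0.5, -0.1, 0.3]
opening: 0.0765
```

```bash
python3 - <<'E'
from h import *
s=monitor.observe();print(s["position"],s["ft_force"],s["qpos"])
Rm=R.from_quat(s["orientation"]).as_matrix();print(Rm.round(3))
a=snap("side","s5")[120:360,190:450,::-1]; b=snap("top","t5")[130:330,180:450,::-1]
b=cv2.resize(b,(324,240)); im=cv2.convertScaleAbs(np.hstack([a,b]),alpha=1.3,beta=10)
cv2.imwrite("pics/c5.png",cv2.resize(im,(800,329)))
E
```

```text
[0.68575861 0.17014699 0.30350744] [-0.50386344 -0.07935988  0.29174327] [ 1.58650005e-01  5.39157602e-01  9.26684550e-01  1.82195489e-04
  1.66805978e+00 -2.63737029e-01]
[[ 0.912  0.008 -0.41 ]
 [ 0.41   0.001  0.912]
 [ 0.007 -1.    -0.002]]
```

View pics/c5.png

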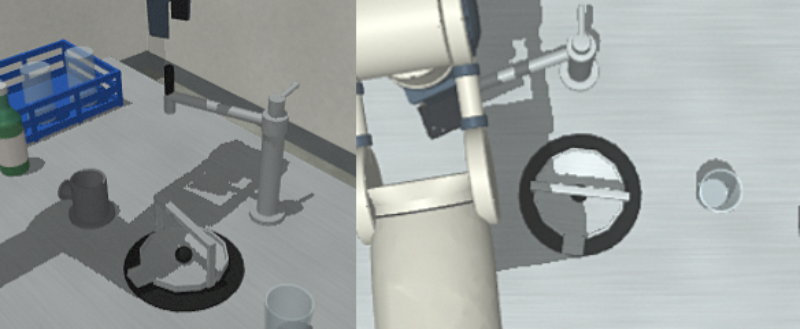

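The spout is now swung well aside towards +y and the dish is untouched. The tool goes above the handle.

Emit:
{"op": "arm_command", "data": {
  "increments": [
    [-27,0,-15,0,0.07,0],
    [-54,0,-30,0,0.14,0],
    [-81,0,-45,0,0.21,0],
    [-108,0,-60,0,0.28,0],
    [-135,0,-75,0,0.35,0],
    [-162,0,-90,0,0.42,0],
    [-189,0,-105,0,0.48,0],
    [-211,0,-118,0,0.534,0],
    [-211,30,-118,0,0.534,0],
    [-211,60,-118,0,0.534,0],
    [-211,90,-118,0,0.534,0],
    [-211,115,-118,0,0.534,0],
    [-211,135,-118,0,0.534,0],
    [-211,143,-118,0,0.534,0],
    [-211,143,-118,0,0.534,0],
    [-211,143,-118,0,0.534,0]
  ],
  "hand": 0
}}

```text
time: 11.8
position: [0.5407, -0.024, 0.1565]
orientation: [-0.706, 0.039, -0.04, 0.706]
ft_force: [0.0, -0.2, 0.1]
opening: 0.0915
```

```bash
python3 - <<'E'
from h import *
s=monitor.observe();print(s["position"],s["ft_force"],s["qpos"],s["opening"])
Rm=R.from_quat(s["orientation"]).as_matrix();print(Rm.round(3))
im=snap("side","s6"); im=im[190:340,240:400,::-1]; im=cv2.convertScaleAbs(cv2.resize(im,None,fx=4,fy=4),alpha=1.6,beta=10)
p,x,zz=s["position"]+[0,0,.036],Rm[:,0],Rm[:,2]
for k in(-.059,-.0455,.0455,.059):
  for w in(-.016,.016):
    q=proj("side",p+k*x+w*zz)[0]; cv2.circle(im,tuple(int(v) for v in ((q-[240,190])*4+2)),3,(0,0,255),1)
cv2.imwrite("pics/s6c.png",im)
E
```

```text
[ 0.54068049 -0.02404608  0.15651846] [ 0.03156888 -0.17684413  0.11688635] [-1.55362076e-01  3.99021550e-01  1.58302847e+00  8.64140229e-04
  1.15746963e+00 -4.39305900e-02] 0.09149534066186514
[[ 0.994  0.002  0.112]
 [-0.112  0.     0.994]
 [ 0.002 -1.     0.001]]
```

View pics/s6c.png

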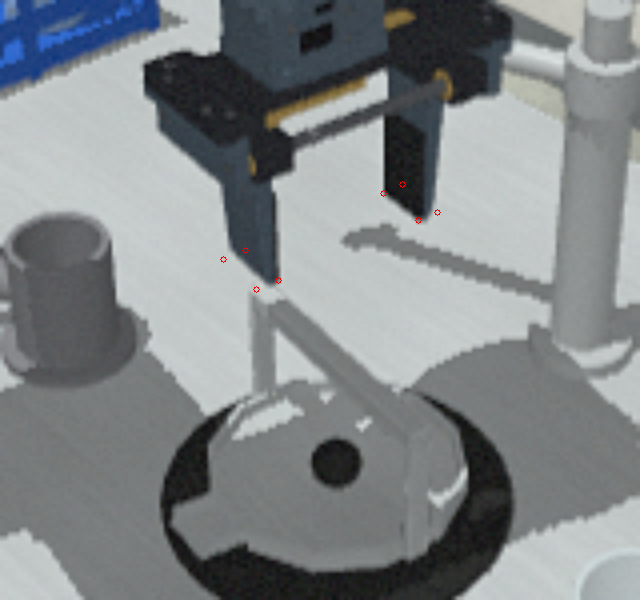

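The predicted tip corners with a 36 mm offset match both fingers, e.g. (385,193) and (277,285), and the jaws sit over the bar. I descend, then close.

Emit:
{"op": "arm_command", "data": {
  "increments": [
    [0,25,0,0,0,0],
    [0,50,0,0,0,0],
    [0,70,0,0,0,0],
    [0,85,0,0,0,0],
    [0,95,0,0,0,0],
    [0,102,0,0,0,0],
    [0,102,0,0,0,0]
  ]
}}

```text
time: 12.55
position: [0.5413, -0.024, 0.0547]
orientation: [-0.706, 0.038, -0.04, 0.706]
ft_force: [0.2, -0.1, 0.5]
opening: 0.0912
```

```bash
python3 - <<'E'
from h import *
s=monitor.observe();print(s["position"],s["ft_force"],s["opening"])
im=snap("side","s7"); im=im[190:340,240:400,::-1]; im=cv2.convertScaleAbs(cv2.resize(im,None,fx=4,fy=4),alpha=1.6,beta=10)
cv2.imwrite("pics/s7c.png",im)
E
```

```text
[ 0.54129906 -0.02404769  0.05471722] [ 0.18160999 -0.10766066  0.45111162] 0.09118744756837695
```

View pics/s7c.png

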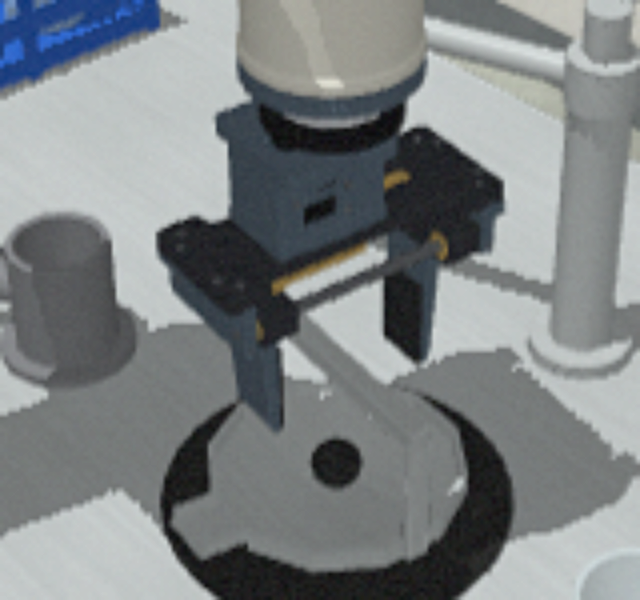

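The fingers straddle the bar. I go 6 mm lower and close gradually.

Emit:
{"op": "arm_command", "data": {
  "increments": [
    [0,4,0,0,0,0],
    [0,6,0,0,0,0]
  ],
  "hand": 150
}}

```text
time: 12.8
position: [0.542, -0.0241, 0.0495]
orientation: [-0.706, 0.038, -0.041, 0.706]
ft_force: [0.1, -0.5, 0.4]
opening: 0.0782
```

Emit:
{"op": "arm_command", "data": {
  "increments": [
    [0,0,0,0,0,0],
    [0,0,0,0,0,0],
    [0,0,0,0,0,0],
    [0,0,0,0,0,0]
  ],
  "hand": 190
}}

```text
time: 13.2
position: [0.5421, -0.0242, 0.0496]
orientation: [-0.706, 0.038, -0.041, 0.706]
ft_force: [0.1, -0.2, 0.1]
opening: 0.0462
```

Emit:
{"op": "arm_command", "data": {
  "increments": [
    [0,0,0,0,0,0],
    [0,0,0,0,0,0],
    [0,0,0,0,0,0],
    [0,0,0,0,0,0],
    [0,0,0,0,0,0],
    [0,0,0,0,0,0],
    [0,0,0,0,0,0],
    [0,0,0,0,0,0]
  ],
  "hand": 255
}}

```text
time: 14.0
position: [0.5419, -0.0241, 0.0495]
orientation: [-0.706, 0.038, -0.041, 0.706]
ft_force: [-1.1, -0.6, -4.1]
opening: 0.0143
```

Emit:
{"op": "arm_command", "data": {
  "increments": [
    [0,-1,0,0,0,0],
    [0,-3,0,0,0,0],
    [0,-5,0,0,0,0],
    [0,-8,0,0,0,0],
    [0,-12,0,0,0,0],
    [0,-17,0,0,0,0],
    [0,-22,0,0,0,0],
    [0,-27,0,0,0,0],
    [0,-32,0,0,0,0],
    [0,-38,0,0,0,0],
    [0,-44,0,0,0,0],
    [0,-50,0,0,0,0],
    [0,-56,0,0,0,0],
    [0,-62,0,0,0,0],
    [0,-68,0,0,0,0],
    [0,-74,0,0,0,0],
    [0,-79,0,0,0,0],
    [0,-83,0,0,0,0],
    [0,-85,0,0,0,0],
    [0,-85,0,0,0,0]
  ]
}}

```text
time: 16.0
position: [0.5416, -0.0242, 0.1347]
orientation: [-0.706, 0.038, -0.041, 0.706]
ft_force: [-0.5, 0.6, -4.1]
opening: 0.0136
```

```bash
python3 - <<'E'
from h import *
s=monitor.observe();print(s["position"],s["ft_force"],s["opening"],s["qpos"])
print(R.from_quat(s["orientation"]).as_matrix().round(4))
im=snap("side","s8"); im=im[190:340,240:400,::-1]; im=cv2.convertScaleAbs(cv2.resize(im,None,fx=4,fy=4),alpha=1.6,beta=10)
cv2.imwrite("pics/s8c.png",im)
E
```

```text
[ 0.54163875 -0.02416431  0.13470771] [-0.53797084  0.63936565 -4.06305654] 0.013582392834134694 [-1.55276018e-01  4.24935094e-01  1.60949598e+00  8.43772863e-04
  1.10271455e+00 -4.39550139e-02]
[[ 9.938e-01  4.500e-03  1.115e-01]
 [-1.115e-01  1.000e-04  9.938e-01]
 [ 4.500e-03 -1.000e+00  6.000e-04]]
```

View pics/s8c.png

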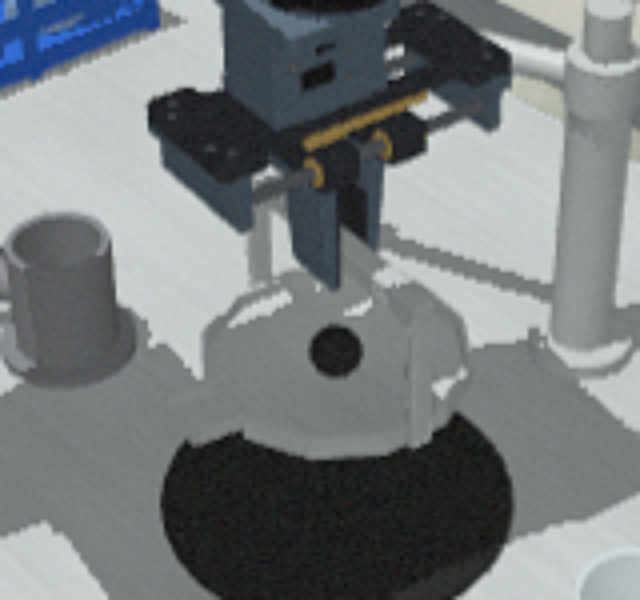

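The dish is lifted level with the ball centred at crop (336,352). Now I turn it -74° (ay +1.29) smoothly.

Emit:
{"op": "arm_command", "data": {
  "increments": [
    [0,0,0,0,0.01,0],
    [0,0,0,0,0.03,0],
    [0,0,0,0,0.06,0],
    [0,0,0,0,0.1,0],
    [0,0,0,0,0.15,0],
    [0,0,0,0,0.2,0],
    [0,0,0,0,0.25,0],
    [0,0,0,0,0.3,0],
    [0,0,0,0,0.35,0],
    [0,0,0,0,0.4,0],
    [0,0,0,0,0.45,0],
    [0,0,0,0,0.5,0],
    [0,0,0,0,0.55,0],
    [0,0,0,0,0.59,0],
    [0,0,0,0,0.62,0],
    [0,0,0,0,0.64,0],
    [0,0,0,0,0.65,0],
    [0,0,0,0,0.65,0]
  ]
}}

```text
time: 17.85
position: [0.5415, -0.0241, 0.1344]
orientation: [-0.656, 0.262, -0.264, 0.657]
ft_force: [0.3, 0.3, -3.2]
opening: 0.0139
```

Emit:
{"op": "arm_command", "data": {
  "increments": [
    [0,0,0,0,0.01,0],
    [0,0,0,0,0.03,0],
    [0,0,0,0,0.06,0],
    [0,0,0,0,0.1,0],
    [0,0,0,0,0.15,0],
    [0,0,0,0,0.2,0],
    [0,0,0,0,0.25,0],
    [0,0,0,0,0.3,0],
    [0,0,0,0,0.35,0],
    [0,0,0,0,0.4,0],
    [0,0,0,0,0.45,0],
    [0,0,0,0,0.5,0],
    [0,0,0,0,0.55,0],
    [0,0,0,0,0.59,0],
    [0,0,0,0,0.62,0],
    [0,0,0,0,0.64,0],
    [0,0,0,0,0.64,0],
    [0,0,0,0,0.64,0]
  ]
}}

```text
time: 19.65
position: [0.5416, -0.0241, 0.1344]
orientation: [-0.54, 0.455, -0.457, 0.542]
ft_force: [-0.3, 0.1, -2.8]
opening: 0.0135
```

```bash
python3 - <<'E'
from h import *
s=monitor.observe();print(s["position"],s["ft_force"],s["opening"],s["joint_velocities"].round(3))
Rm=R.from_quat(s["orientation"]).as_matrix();print(Rm.round(4))
im=snap("side","s9"); im=im[190:340,220:400,::-1]; im=cv2.convertScaleAbs(cv2.resize(im,None,fx=4,fy=4),alpha=1.6,beta=10)
# predicted lip end, lip rays and ball under assumed dish pose
lx=-Rm[:,0]; c=s["position"]+[0,0,.036]; c[2]=.012+.0852  # dish floor
for P in (c+.104*lx+[0,0,.013], c+[0,0,.015], np.array([.5045,.1975,.085])):
    q=proj("side",P)[0]; cv2.circle(im,tuple(int(v) for v in ((q-[220,190])*4+2)),3,(0,0,255),1)
h=np.array([.5045,.1975,.085])-c; ly=np.cross([0,0,1],lx); print("housing in dish x,y",h@lx,h@ly)
cv2.imwrite("pics/s9c.png",im)
print([(np.round(np.array(d["position"])*[640,480],1),round(d["conf"],2)) for d in nets.boxes_of("ball_center","side")[:2]])
E
```

```text
[ 0.54155064 -0.02413475  0.13444297] [-0.33083812  0.12648305 -2.79923855] 0.013539891564831898 [ 0.001 -0.001  0.001  0.    -0.001 -0.002]
[[ 1.687e-01  4.200e-03  9.857e-01]
 [-9.857e-01  1.000e-04  1.687e-01]
 [ 6.000e-04 -1.000e+00  4.200e-03]]
housing in dish x,y 0.2247157784470203 -0.000878382875545361
[]
```

View pics/s9c.png

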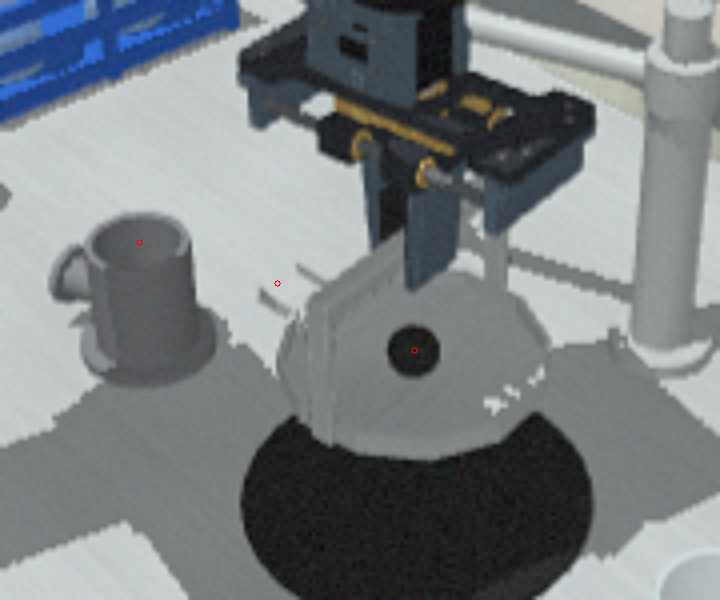

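The predicted lip end (277,283), ball (414,350) and housing mouth (139,242) all fall on the picture. The dish is still, so I hand in.

```bash
python3 -c "
from h import *
print(monitor.observe()['time']); print(job_done())"
```

```text
19.75
the job is handed in; nothing more can be done
None
```

I swung the spout aside, lifted the dish by its handle, turned it about 74° towards the housing, and handed in at 19.75 s with the dish still held. No verdict was reported.

**Last checks**
- **Aim:** the housing's mouth is at about x = 0.225 m, y = -0.001 m in the dish's frame. The predicted lip end and ball fall on the picture within a few pixels.
- **Height:** I estimate the lip at about 0.11 m, above the 85 mm rim. I worked this out from the 85 mm lift and did not measure it separately.
- **Dish and grip:** the dish is over the mat, with the tool about 0.25° off vertical. The joints are at rest and the fingers hold the 14 mm bar at an opening of 13.5 mm.
- **Ball:** it is at the dish's centre in the last picture, though the network did not find it in that view.
- **Spout:** I estimate the stem at about 0.2 m from the mat's centre. The housing, glasses and bottle were not approached, and no unusual force was read.

**What failed or disagreed**
- **First push:** it missed the stem. The real fingertips sit about 36 mm above the reported TCP, which the side view showed. I allowed for this in every later move, and the second push worked.
- **Viewing limit:** I viewed 12 pictures, the most allowed, against about 8 planned.

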